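# Make up two microscope parts kits

## Task

Make up the two microscope kits from the parts on the bench: the eyepiece with the green ring, the steel objective and the red dust cap go in the blue tray; the eyepiece with the blue ring and the black focus knob go in the yellow tray. Stand each part upright, the way up it is now, on the floor of a compartment of its own (any compartment of the right tray), setting it down rather than dropping it. Leave the light head, the bottle and the screwdriver where they are.

Things in the scene. Friction and masses are not known exactly. Their poses are not given: they have to be found in the camera images.
- blue_tray: Blue plastic kit tray with three square compartments in a row, 72 mm (x) by 208 mm (y). Fixed to the bench; the walls and dividers are 4 mm thick and rise to 14 mm above the bench, the compartment floors (grey pads) lie 4 mm above the bench. Every compartment is 64 x 64 mm inside. Origin: centre of the underside, at bench height. The compartments stand in a row along the tray's own y axis, centred at x = 0 and y = -68, 0 and +68 mm.
- yellow_tray: Yellow plastic kit tray with two square compartments in a row, 72 mm (x) by 140 mm (y). Fixed to the bench; the walls and dividers are 4 mm thick and rise to 14 mm above the bench, the compartment floors (grey pads) lie 4 mm above the bench. Every compartment is 64 x 64 mm inside. Origin: centre of the underside, at bench height. The compartments stand in a row along the tray's own y axis, centred at x = 0 and y = -34 and +34 mm.
- green_eyepiece_center (a point): Eyepiece: plain upright black cylinder, 36 mm in diameter, 55 mm high, with a green ring on its top face around a small lens and a green band near its foot. Loose; it starts upright on the bench. This point is its centre, half-way up, on its axis; its z axis points up. About 90 g.
- blue_eyepiece_center (a point): Eyepiece: plain upright black cylinder, 36 mm in diameter, 55 mm high, with a blue ring on its top face around a small lens and a blue band near its foot. Loose; it starts upright on the bench. This point is its centre, half-way up, on its axis; its z axis points up. About 90 g.
- objective_center (a point): Objective lens: upright steel cylinder, 34 mm in diameter from its foot to 44 mm above it, then its nose tapering to 23 mm at the top, 50 mm high in all; brass ring on top around a small lens. Loose; it starts upright on the bench. This point is its centre, half-way up, on its axis; its z axis points up. About 130 g.
- red_cap_center (a point): Red dust cap: a disc 44 mm in diameter and 12 mm thick, lying flat, with an upright grip fin on top that runs along its own x axis: 32 mm long (x), 10 mm thick (y), from 12 mm up to 40 mm above its underside; pinch it by the fin. 40 mm high in all. Loose; it starts upright on the bench. This point is its centre, half-way up, on its axis; its z axis points up. About 40 g.
- focus_knob_center (a point): Black focus knob: a wheel 44 mm in diameter and 22 mm thick, lying flat, with a round hub on top, 28 mm in diameter, from 22 mm up to 50 mm above its underside, with a silver end face; grip it by the hub. 50 mm high in all. Loose; it starts upright on the bench. This point is its centre, half-way up, on its axis; its z axis points up. About 80 g.
- light_head: Bystander, not to be moved: white ring light head lying face up beyond the trays, 110 mm in diameter, 50 mm high, with a dark grey face carrying eight pale LED windows. Origin: centre of the underside.
- cleaner_bottle: Bystander, not to be moved: small amber bottle with a white cap, 38 mm in diameter, 85 mm high, on the robot's left. Origin: centre of the underside.
- screwdriver: Bystander, not to be moved: orange-handled screwdriver, 160 mm long, lying along its x axis on the robot's right. Origin: half-way along its length, at bench height.
There are look-alikes about, which are no part of the job. What is shaped like the part that bears blue_eyepiece_center but turquoise is not meant.

How it is judged:
By the outcome, as a careful person would: the job done as asked, in the order asked, and still so for the second after the job is handed in, with the robot touching nothing.
It also fails if it takes over 131 s, if anything falls off the work surface, if the arm or the gripper's body presses on something with over 40 N, if the wrist force passes 120 N, or if a joint passes its speed limit or range.

## Robot

A 6-joint arm with a two-finger parallel gripper is mounted at the origin on the work surface. World frame = base frame: x ahead of the robot, y to its left, z up, the work surface at z = 0. Lengths are in m, angles in rad, forces in N, time in s.
With the tool pointing down it reaches from about 0.35 to 1 m from the base axis. Payload 7.1 kg.
Tool frame: the origin (TCP) lies between the finger pads; the fingertips stand 22 mm ahead of it and the grasp point (between the pads) lies 3 mm ahead of it; z points along the fingers, y is the line along which they close (so a half turn about z gives the same grasp; the last joint's range is limited). The gripper opens to 85 mm and grips with 20 to 120 N. Pads are 22 mm wide; open, the fingers measure 114 mm over their backs; the gripper's body (76 mm by 85 mm) begins 54 mm behind the grasp point. The pads swing forward as they close: fully open they stand 13 mm farther back than shut.
Start: joints at [1.133, 0.423, 1.63, -0, 1.089, -0.019], TCP at [0.254, 0.571, 0.253] pointing down, gripper open.
Joint ranges: [-3, 3], [-0.9, 2.11], [0.09, 2.58], [-1.31, 4.45], [0.11, 2.69], [-2.54, 2.54]. Speed limits (rad/s): [2.39, 2.39, 3.01, 3.14, 3.14, 3.14].

## Interface

Orientations are given as a rotation vector (axis times angle).
In Python, from rig import manip gives the robot as it stands. The module is installed in compiled form; this text tells all that it offers. Calls block until the motion is done:
- manip.move_to(position, orientation): joint-space move of the TCP to a pose.
- manip.servo_line(position, orientation=None, rate=0.15): straight line of the TCP; orientation=None keeps the orientation; rate is the mean speed in m/s.
- manip.set_joints(angles): joint-space move.
- manip.command_gripper(opening, f_grip=None): finger opening in m; f_grip is the grip in N (None keeps the last); returns when the fingers have stopped.
- manip.hold(seconds).
- manip.solve_ik(position, orientation): joint angles nearest the present ones, or None.
- manip.camera(name): name is "scene" or "top" or "wrist"; returns a dict with "image" (400x640x3 uint8, red, green, blue), "fx", "fy", "cx", "cy" (pixels), "cam_to_world" (4x4, takes a point from camera to world coordinates); the wrist camera has in their place "mount" (4x4, takes a point from camera to tool coordinates, whose origin is the TCP and whose axes are the flange's). Camera axes: x right, y down, z forward; pixel columns grow to the right and rows downward; lengths in m; the calibration is good to about 2 mm. The wrist camera is an equidistant fisheye: a pixel r from the principal point sees the ray r / f radians off the axis. A picture is of the moment at which its call begins: read the wrist's pose just before it. There is no depth.
A pose or a line that the arm cannot do raises manip.IKError and nothing moves.
- manip.sign_off(): hands the job in; it is judged then, once.
Readings, each from a call of its own:
- manip.get_time(): time.
- manip.get_joint_positions(): joint angles.
- manip.get_joint_vel(): joint speeds.
- manip.get_tau(): joint torques, N m.
- manip.get_position(): TCP position.
- manip.get_ee_rot(): TCP orientation.
- manip.get_contact_force(): force on the tool from outside, world axes, zero at the start.
- manip.get_torque(): the same for the moment, N m.
- manip.get_width(): finger opening in m.
- manip.get_grip_force(): force on a finger pad.
Only numpy, scipy, OpenCV 4.12 (cv2) and the standard library are available. Lean on these libraries where they do the work, as an engineer would, in place of code of your own. Each camera call takes 0.05 s, during which the arm holds its last target. There are 200 camera calls.

## Working session

There is one attempt and no reset: what is moved stays moved. The work goes in short steps, each a Python script; the robot and the scene stay as the last script left them, time stands still between calls to the robot, and variables do not carry over. Pictures are saved under pics/ and viewed, at most 14 in all, crops included, and the job is handed in when it is done.

```bash
mkdir -p pics; python3 - <<'E'
from rig import manip as m
import cv2,numpy as np
for n in ["scene","top"]:
    c=m.camera(n); cv2.imwrite(f"pics/{n}0.png",c["image"][...,::-1]); print(n,c["fx"],c["fy"],c["cx"],c["cy"],np.round(c["cam_to_world"],4).tolist())
c=m.camera("wrist");print(c["fx"],c["cx"],c["cy"],np.round(c["mount"],4).tolist(), m.get_position(),m.get_ee_rot(),m.get_time())
E
```

```text
scene 453.96852690681413 453.96852690681413 316.2775490091958 199.42042798813645 [[-0.1069, 0.8159, -0.5682, 1.2783], [0.9942, 0.0953, -0.0501, 0.0399], [0.0132, -0.5702, -0.8214, 1.037], [0.0, 0.0, 0.0, 1.0]]
top 363.1043118177393 363.1043118177393 318.31713518136615 191.76882484952412 [[0.0029, -0.9983, 0.0586, 0.5226], [-0.9999, -0.0023, 0.0098, -0.0106], [-0.0096, -0.0586, -0.9982, 1.1065], [0.0, 0.0, 0.0, 1.0]]
309.70691628693146 322.83183087850034 199.4174556433103 [[0.0011, -0.9508, -0.3098, 0.0795], [1.0, 0.0011, 0.0003, -0.0005], [0.0001, -0.3098, 0.9508, -0.1207], [0.0, 0.0, 0.0, 1.0]] [0.2539791  0.57065206 0.25272703] [-6.53063002e-01 -3.07267661e+00  1.75749344e-03] 0.15
```

View pics/top0.png

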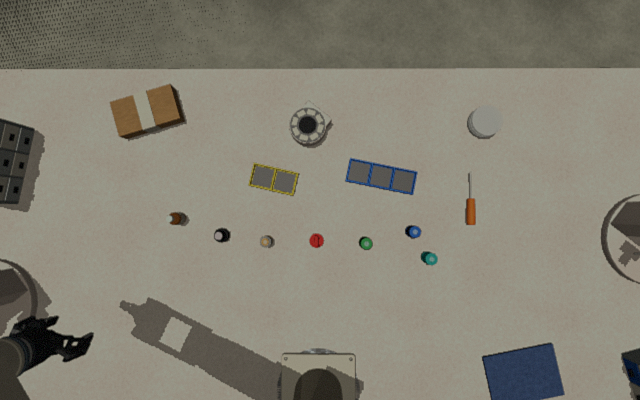

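View pics/scene0.png

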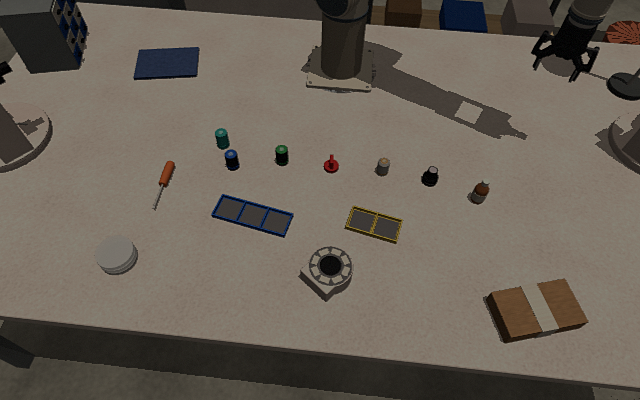

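```bash
cat > h.py <<'E'
from rig import manip as m
import cv2,numpy as np,pickle
from scipy.spatial.transform import Rotation as R
def down(a):  # tool pointing down, tool x axis at world yaw a
    return (R.from_euler('z',a)*R.from_rotvec([np.pi,0,0])).as_rotvec()
def shot(name):
    p=np.array(m.get_position());r=R.from_rotvec(m.get_ee_rot()).as_matrix()
    c=m.camera("wrist");T=np.eye(4);T[:3,:3]=r;T[:3,3]=p
    c["T"]=T@c["mount"];cv2.imwrite(f"pics/{name}.png",c["image"][...,::-1])
    pickle.dump(c,open(f"{name}.pkl","wb"));return c
def ray(c,uv):
    d=(np.asarray(uv,float)-[c["cx"],c["cy"]])/[c["fx"],c["fy"]];t=np.linalg.norm(d,axis=-1,keepdims=True)
    v=np.concatenate([d*np.sinc(t/np.pi),np.cos(t)],-1)
    return c["T"][:3,3],v@c["T"][:3,:3].T
def onplane(c,uv,z):
    o,v=ray(c,uv);return (o+v*((z-o[2])/v[...,2:]))[...,:2]
def cross(obs):  # least-squares point of rays [(c,uv)..]
    A=0;b=0
    for c,uv in obs:
        o,v=ray(c,uv);P=np.eye(3)-np.outer(v,v);A=A+P;b=b+P@o
    return np.linalg.solve(A,b)
E
python3 - <<'E'
from h import *
for i,y in enumerate([.17,0,-.17]):
    m.move_to([.5,y,.2],down(0)); shot(f"w{i}")
    print(m.get_joint_positions(),m.get_time())
E
```

```text
[3.06346997e-01 3.54752265e-01 1.88444961e+00 1.31686004e-04
 9.02072765e-01 1.87545933e+00] 1.925
[-2.16273193e-02  3.16748462e-01  1.94390997e+00  4.82045203e-04
  8.80510777e-01  1.54798032e+00] 2.6917
[-3.47698887e-01  3.54713793e-01  1.88531917e+00  4.71471123e-04
  9.02120021e-01  1.22144736e+00] 3.4583
```

View pics/w0.png

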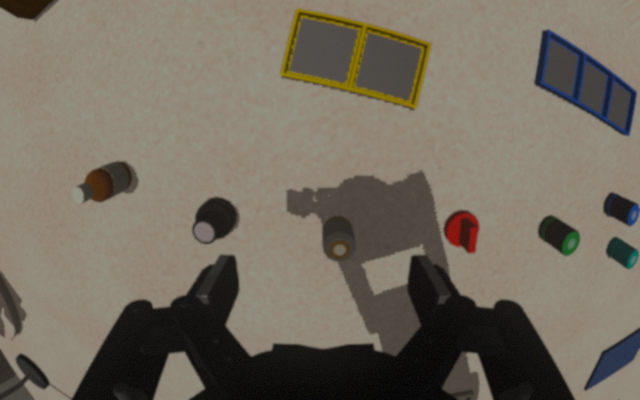

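View pics/w2.png

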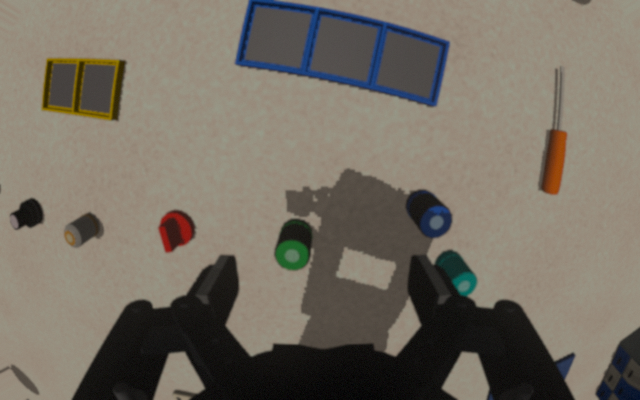

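```bash
cat > det.py <<'E'
from h import *
def masks(c):
    hsv=cv2.cvtColor(c["image"],cv2.COLOR_RGB2HSV);H=hsv[...,0].astype(int);S=hsv[...,1];V=hsv[...,2]
    f=lambda lo,hi,s,v:((H>=lo)&(H<=hi)&(S>s)&(V>v)).astype(np.uint8)
    return dict(green=f(50,75,110,60),turq=f(80,95,110,60),blue=f(103,125,120,45),yellow=f(22,32,150,60),
      red=f(0,4,150,60)|f(175,180,150,60),brass=f(12,22,70,90))
def blobs(mk,amin=20):
    out=[]
    for k in cv2.findContours(mk,cv2.RETR_EXTERNAL,cv2.CHAIN_APPROX_NONE)[0]:
        a=cv2.contourArea(k)
        if a>amin:
            M=cv2.moments(k);out.append((a,M["m10"]/M["m00"],M["m01"]/M["m00"],k[:,0]))
    return sorted(out,key=lambda t:-t[0])
E
python3 - <<'E'
from det import *
for i in range(3):
    c=pickle.load(open(f"w{i}.pkl","rb"))
    for n,k in masks(c).items():
        print(i,n,[(int(a),round(x,1),round(y,1),*onplane(c,[x,y],.05).round(3)) for a,x,y,_ in blobs(k)[:5]])
    im=c["image"].astype(int)
    print([tuple(im[y,x]) for x,y in ([(205,231),(340,243),(326,240)] if i==0 else [])])
c=[pickle.load(open(f"w{i}.pkl","rb"))["image"][...,::-1] for i in range(3)]
cv2.imwrite("pics/mix.png",np.vstack([cv2.resize(c[0][180:270,170:490],None,fx=2.5,fy=2.5),cv2.resize(c[1][180:270,160:480],None,fx=2.5,fy=2.5)]))
E
```

```text
0 green [(246, 570.1, 242.7, np.float64(0.434), np.float64(-0.144))]
0 turq [(107, 631.8, 258.7, np.float64(0.391), np.float64(-0.331))]
0 blue [(4774, 586.1, 82.8, np.float64(0.63), np.float64(-0.126)), (144, 632.4, 214.2, np.float64(0.469), np.float64(-0.285))]
0 yellow [(9474, 355.4, 57.2, np.float64(0.619), np.float64(0.142))]
0 red [(693, 461.7, 229.7, np.float64(0.459), np.float64(0.028))]
0 brass [(47, 384.6, 28.6, np.float64(0.647), np.float64(0.117))]
[(np.int64(124), np.int64(113), np.int64(108)), (np.int64(78), np.int64(60), np.int64(35)), (np.int64(59), np.int64(54), np.int64(50))]
1 green [(526, 457.6, 251.1, np.float64(0.434), np.float64(-0.142))]
1 turq [(244, 568.4, 270.9, np.float64(0.391), np.float64(-0.329))]
1 blue [(9543, 484.6, 59.8, np.float64(0.629), np.float64(-0.151)), (334, 561.0, 217.5, np.float64(0.469), np.float64(-0.282)), (283, 574.1, 377.5, np.float64(0.117), np.float64(-0.503)), (20, 636.2, 370.5, np.float64(-0.005), np.float64(-0.866))]
1 yellow [(7774, 197.4, 65.4, np.float64(0.618), np.float64(0.113))]
1 red [(1088, 317.8, 231.8, np.float64(0.459)
[... 207 characters left out ...]
21, 138.9, 47.1, np.float64(0.646), np.float64(0.178))]
[]
2 green [(713, 291.8, 254.1, np.float64(0.434), np.float64(-0.139))]
2 turq [(386, 464.6, 282.7, np.float64(0.393), np.float64(-0.329))]
2 blue [(13650, 342.4, 48.9, np.float64(0.626), np.float64(-0.186)), (672, 435.1, 220.7, np.float64(0.469), np.float64(-0.28)), (20, 621.6, 351.9, np.float64(0.137), np.float64(-0.832))]
2 yellow [(3965, 80.8, 86.4, np.float64(0.618), np.float64(0.09))]
2 red [(603, 175.8, 229.2, np.float64(0.459), np.float64(-0.018))]
2 brass [(463, 557.1, 163.4, np.float64(0.533), np.float64(-0.427)), (119, 69.5, 237.6, np.float64(0.44), np.float64(0.154)), (83, 62.9, 67.3, np.float64(0.646), np.float64(0.12))]
[]
```

View pics/mix.png

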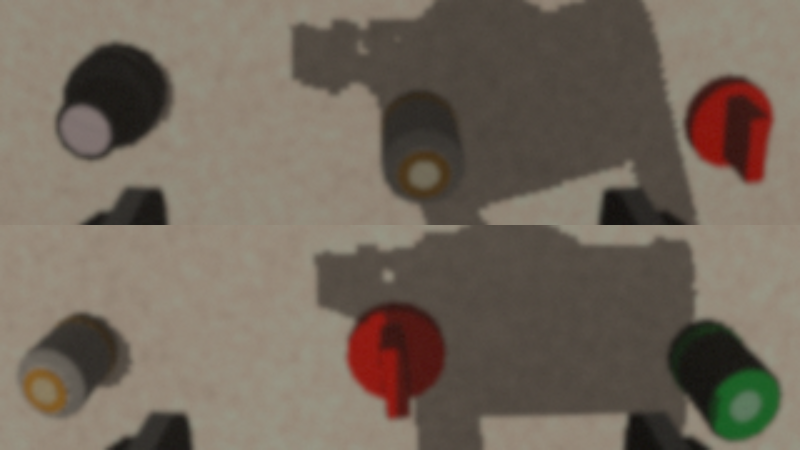

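View pics/w1.png

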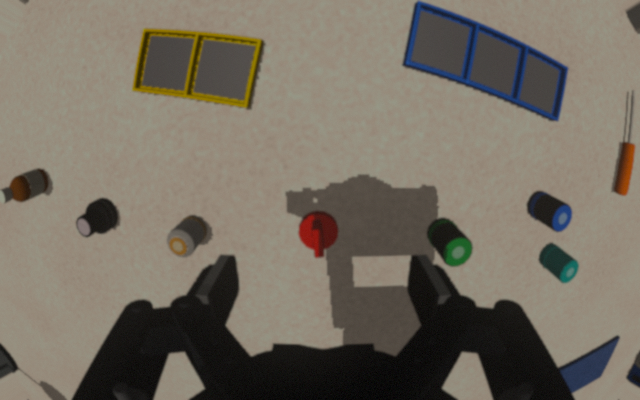

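```bash
python3 - <<'E'
from det import *
C=[pickle.load(open(f"w{i}.pkl","rb")) for i in range(3)]
def near(i,mk,x,y,r=15):
    b=[t for t in blobs(mk,8) if np.hypot(t[1]-x,t[2]-y)<r]
    if not b:return None
    k=b[0][3].astype(np.float32)
    return b[0][1:3]
def tri(n,key,seeds):
    o=[]
    for i,(x,y) in seeds.items():
        p=near(i,masks(C[i])[key],x,y)
        if p: o.append((C[i],p))
    print(n,len(o),cross(o).round(4))
tri("green","green",{0:(570,243),1:(458,251),2:(292,254)})
tri("turq","turq",{1:(568,271),2:(465,283)})
tri("blue","blue",{1:(561,217),2:(435,221)})
# brass incl. shade, silver: local thresholds
def loc(i,x,y,fn,r=14):
    im=C[i]["image"];mk=np.zeros(im.shape[:2],np.uint8);s=np.s_[max(0,y-r):y+r,max(0,x-r):x+r]
    hsv=cv2.cvtColor(im,cv2.COLOR_RGB2HSV)[s].astype(int);mk[s]=fn(hsv);return near(i,mk,x,y)
br=lambda h:(h[...,0]>9)&(h[...,0]<24)&(h[...,1]>90)
pts={0:(340,248),1:(178,246),2:(69,238)}
q={i:loc(i,*p,br) for i,p in pts.items()};print(q)
print("obj",cross([(C[i],p) for i,p in q.items() if p]).round(4))
# knob silver face: purple-ish hue
for i,(x,y) in {0:(205,231),1:(83,226)}.items():print(C[i]["image"][y,x-20:x+14:3].tolist())
sv=lambda h:((h[...,0]<6)|(h[...,0]>140))&(h[...,2]>70)&(h[...,1]<60)
q={i:loc(i,*p,sv) for i,p in {0:(205,231),1:(83,226)}.items()};print(q)
if all(q.values()):print("knob",cross([(C[i],p) for i,p in q.items()]).round(4))
for n,ii in (("blue",(2,1)),("yellow",(0,1))):
    R_=[]
    for i in ii:
        b=blobs(masks(C[i])[n])[0]
        rect=cv2.minAreaRect(onplane(C[i],b[3],.014).astype(np.float32)*1000);R_.append((C[i],b[1:3]))
        print(n,i,rect)
    # corners across two views: extreme contour points
    K=[]
    for i in ii:
        k=blobs(masks(C[i])[n])[0][3];P=onplane(C[i],k,.014)
        bx=cv2.boxPoints(cv2.minAreaRect(P.astype(np.float32)*1000))/1000
        bx=bx[np.argsort(np.arctan2(*(bx-bx.mean(0)).T))]
        K.append([k[np.argmin(np.linalg.norm(P-c,axis=1))] for c in bx])
    print("rim corners",[cross([(C[ii[0]],a),(C[ii[1]],b)]).round(3).tolist() for a,b in zip(*K)])
E
```

```text
green 3 [ 0.4364 -0.1394  0.0539]
turq 2 [ 0.3907 -0.3303  0.0481]
blue 2 [ 0.4707 -0.2785  0.0538]
{0: (339.0952380952381, 249.26247165532877), 1: (177.579185520362, 245.8174962292609), 2: (69.24958123953098, 237.536013400335)}
obj [0.4397 0.1539 0.05  ]
[[144, 135, 120], [145, 132, 118], [132, 121, 107], [101, 92, 89], [128, 114, 111], [128, 116, 113], [126, 114, 112], [124, 112, 110], [127, 113, 112], [117, 104, 103], [41, 37, 34], [30, 29, 23]]
[[149, 141, 126], [149, 141, 125], [149, 136, 121], [149, 139, 123], [142, 131, 117], [116, 105, 103], [128, 116, 113], [129, 117, 114], [126, 114, 112], [45, 41, 41], [22, 20, 17], [31, 28, 23]]
{0: (203.21088435374148, 232.86666666666665), 1: (84.21637426900584, 226.14619883040933)}
knob [0.4545 0.2922 0.0461]
blue 2 ((634.7268676757812, -189.73577880859375), (205.6273651123047, 71.47783660888672), 78.29271697998047)
blue 1 ((634.6546630859375, -188.09210205078125), (206.75209045410156, 71.3866958618164), 78.53565979003906)
rim corners [[0.582, -0.284, 0.013], [0.622, -0.082, 0.01], [0.688, -0.096, 0.013], [0.649, -0.298, 0.011]]
yellow 0 ((625.5647583007812, 137.09408569335938), (138.37510681152344, 71.64217376708984), 77.15892028808594)
yellow 1 ((625.3922729492188, 135.28424072265625), (140.8437957763672, 71.05384063720703), 77.05542755126953)
rim corners [[0.577, 0.076, 0.009], [0.607, 0.211, 0.013], [0.676, 0.197, 0.011], [0.645, 0.062, 0.011]]
```

```bash
cat > pp.py <<'E'
from det import *
bt,bd=np.array([.6347,-.189]),np.array([np.cos(np.radians(78.4)),np.sin(np.radians(78.4))])
yt,yd=np.array([.6255,.1362]),np.array([np.cos(np.radians(77.1)),np.sin(np.radians(77.1))])
SL={"A":bt-.068*bd,"B":bt,"C":bt+.068*bd,"D":yt+.034*yd,"E":yt-.034*yd}
def pick(xy,z,yaw,opening,f=35):
    o=down(yaw);m.command_gripper(opening)
    m.move_to([*xy,.14],o);m.servo_line([*xy,z],rate=.12)
    m.command_gripper(0,f);print("grip",m.get_width(),m.get_grip_force(),m.get_position())
    m.servo_line([*xy,.16],rate=.15);print("lifted",m.get_width(),m.get_grip_force())
def place(slot,z,w,yaw=np.radians(78.)):
    x,y=SL[slot];m.move_to([x,y,.16],down(yaw));m.hold(.2)
    m.servo_line([x,y,z+.010],rate=.12);m.hold(.2);f0=m.get_contact_force()[2]
    for dz in np.arange(.008,.0019,-.001):
        m.servo_line([x,y,z+dz],rate=.02);df=m.get_contact_force()[2]-f0
        if df>3:break
    print("down dz",dz,"df",df)
    m.command_gripper(w);m.servo_line([x,y,.14],rate=.15);print("t",m.get_time())
E
python3 - <<'E'
from pp import *
pick([.4364,-.1394],.041,np.radians(78),.060)
place("A",.041,.056)
# look on the way at the cap, then objective
m.move_to([.41,.005,.15],down(0));shot("cap");print(m.get_time())
m.move_to([.45,-.17,.20],down(0));shot("chk1");print(m.get_time())
E
```

```text
grip 0.035032367020478204 34.4654363009613 [ 0.43689175 -0.13958101  0.04185549]
lifted 0.03519708315448712 34.96848482522182
down dz 0.004 df 8.284126637109543
t 12.0167
13.6083
14.4333
```

View pics/cap.png

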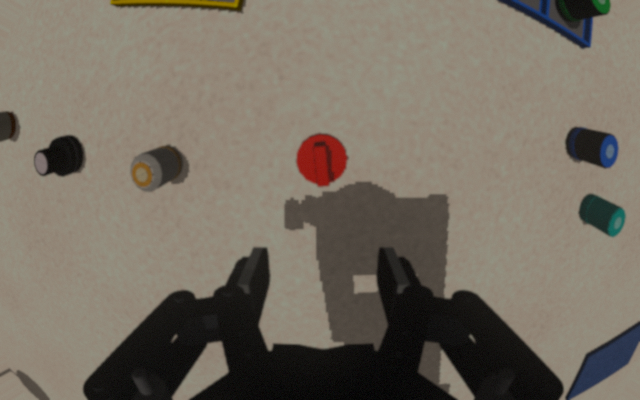

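View pics/chk1.png

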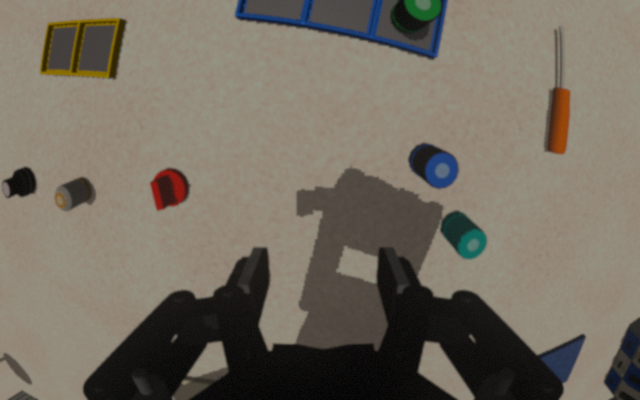

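```bash
python3 - <<'E'
from det import *
c=pickle.load(open("cap.pkl","rb"));b=blobs(masks(c)["red"])[0];print(b[:3],onplane(c,b[1:3],.012))
e=cv2.fitEllipse(b[3]);print(e,onplane(c,e[0],.012))
im=c["image"][128:192,285:360,::-1];a=cv2.resize(im,None,fx=8,fy=8,interpolation=cv2.INTER_CUBIC)
c1=pickle.load(open("w1.pkl","rb"))["image"][205:262,295:345,::-1];a1=cv2.resize(c1,(200*2,512-0))
cv2.imwrite("pics/capz.png",np.clip(np.hstack([a[:, :400+0],a1[:512]])[:, :800].astype(int)*1.5,0,255).astype(np.uint8)) if 0 else cv2.imwrite("pics/capz.png",np.clip(a.astype(int)*1.6,0,255).astype(np.uint8))
E
```

```text
(1861.5, 321.3061151401199, 159.01325096248544) [0.44163345 0.00564581]
((321.30712890625, 159.0669403076172), (48.283714294433594, 49.323204040527344), 178.17588806152344) [0.44158707 0.00564493]
```

View pics/capz.png

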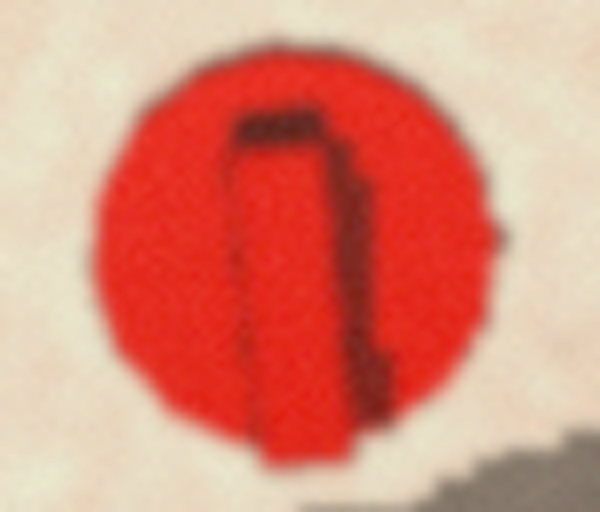

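```bash
python3 - <<'E'
from pp import *
c=pickle.load(open("cap.pkl","rb"));c1=pickle.load(open("w1.pkl","rb"))
print("fin tip",cross([(c,[323.4,185.5]),(c1,[319.2,256])]))
a,b=onplane(c,[320,146.2],.04),onplane(c,[323.4,185.5],.04);d=a-b
print((a+b)/2,np.linalg.norm(d),np.degrees(np.arctan2(d[1],d[0])))
pick([.4397,.1539],.036,np.radians(78),.056)
place("B",.036,.054)
E
```

```text
fin tip [0.42499465 0.0039104  0.03614948]
[0.44134484 0.00520058] 0.03068974901665913 4.874802995677313
grip 0.032834402451904006 34.54319866859805 [0.4401248  0.15407564 0.03687874]
lifted 0.0329358030707022 34.86754539014328
down dz 0.004 df 8.849266687322924
t 23.5917
```

```bash
python3 - <<'E'
from pp import *
pick([.4414,.0054],.038,np.radians(4.9),.040)
place("C",.038,.032)
pick([.4707,-.2785],.041,np.radians(33),.060)
place("E",.041,.056)
m.move_to([.42,.26,.15],down(0));c=shot("kn");print(m.get_time())
E
```

```text
grip 0.00918708140670072 34.79398012161255 [0.44188383 0.00540839 0.03867965]
lifted 0.009620989701733166 34.04064953327179
down dz 0.004 df 6.639563064660409
t 32.825
grip 0.03472798578257771 34.80584727250971 [ 0.47116507 -0.27880691  0.04195659]
lifted 0.03488878616978123 34.96890230337158
down dz 0.004 df 8.977210906566707
t 41.75
43.3417
```

View pics/kn.png

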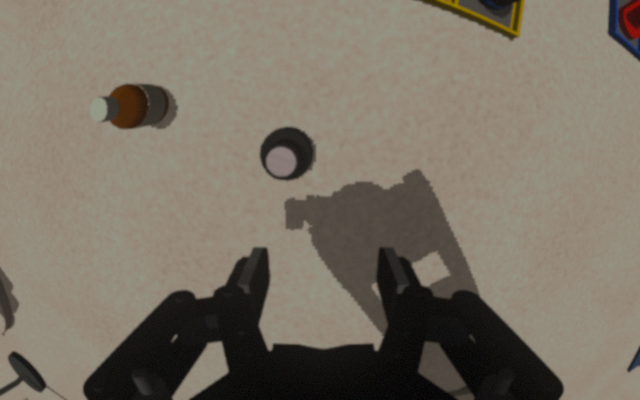

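```bash
python3 - <<'E'
from pp import *
c=pickle.load(open("kn.pkl","rb"));h=cv2.cvtColor(c["image"],cv2.COLOR_RGB2HSV).astype(int)
mk=np.zeros(h.shape[:2],np.uint8);s=np.s_[140:182,262:302]
mk[s]=(h[s][...,2]>80)&(((h[s][...,0]<6)|(h[s][...,0]>140)));b=blobs(mk)[0]
w=pickle.load(open("w0.pkl","rb"));X=cross([(c,b[1:3]),(w,[203.9,232.2])]);xy=onplane(c,b[1:3],.05);print(b[:3],X,xy)
assert np.linalg.norm(xy-[.455,.291])<.012
pick(xy,.046,np.radians(78),.052)
place("D",.046,.048)
m.servo_line([*m.get_position()[:2],.2])
m.move_to([.5,0,.25],down(0));shot("end");print(m.get_time())
E
```

```text
(449.5, 281.52317389692246, 160.08787541713014) [0.45793312 0.28869414 0.05316628] [0.4577025  0.28943466]
grip 0.02671121423405142 34.263548254966736 [0.45815786 0.28974598 0.04696266]
lifted 0.026843808572818022 34.45511877536774
down dz 0.004 df 8.608533690419817
t 51.575
53.2
```

View pics/end.png

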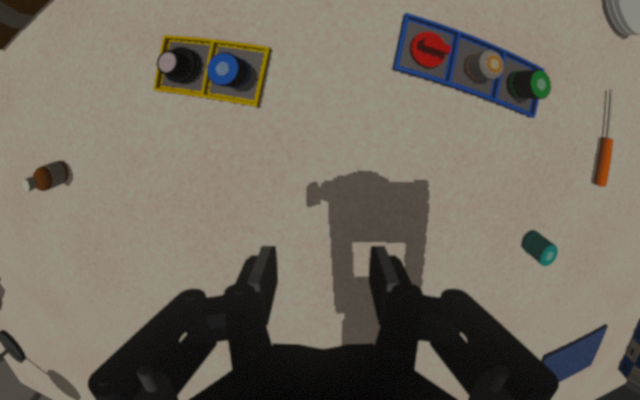

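The last picture shows all five parts upright in their own compartments: cap (430,48), objective (487,66) and green eyepiece (530,83) in the blue tray. The knob (178,64) and blue eyepiece (226,69) are in the yellow tray. The turquoise eyepiece, the bottle and the screwdriver are where they were.

```bash
python3 -c "
from rig import manip as m
print(m.sign_off())"
```

```text
the job is handed in; nothing more can be done
None
```

Both kits are made up and the job is handed in: all five parts stand upright in their own compartments of the right trays, at about 53 s of the 131 s allowed; the final wrist picture didn't take in the light head.

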